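# Proof-pull a bonded slide with the spring gauge

### The arm

A 7-joint arm with a two-finger parallel gripper is mounted at the origin on the work surface. World frame = base frame: x ahead of the robot, y to its left, z up, the work surface at z = 0. Lengths are in m, angles in rad, forces in N, time in s.
With the tool pointing down it reaches from about 0.4 to 0.85 m from the base axis. Payload 10.4 kg.
Tool frame: the origin (TCP) lies at the very end of the fingers, on their centre line; the grasp point (between the pads) lies 19 mm behind it (grip_point_offset is the distance from the TCP to the grasp point, in m); z points along the fingers, y is the line along which they close (so a half turn about z gives the same grasp; the last joint's range is limited). The gripper opens to 87 mm and grips with 3 to 60 N. Pads are 19 mm wide; open, the fingers measure 117 mm over their backs; the gripper's body (75 mm by 190 mm) begins 51 mm behind the grasp point.
Start: joints at [-1.247, 0.332, -0.065, 1.46, 0.022, 1.35, -0.088], TCP at [0.212, 0.588, 0.223] pointing down, gripper open.
Joint ranges: [-2.6, 2.6], [-0.5, 2.12], [-1.47, 1.34], [0.16, 2.42], [-1.27, 4.41], [0.06, 2.06], [-2.6, 2.6]. Speed limits (rad/s): [2.22, 2.22, 2.79, 2.79, 3.14, 3.14, 3.14].

### API

Orientations are given as a unit quaternion [x, y, z, w].
In Python, from bench import * gives the robot as it stands.
- The arm moves only by the tool play_rows, never from a script. Its argument "increments" is text: rows parted by semicolons, each of 7 numbers parted by spaces: the turn, a rotation vector about the tool's x, y, z in rad, then the shift along the tool's x, y, z in m, then the opening, from 0 (shut) to 1 (fully open). A call has 1 to 8 rows; each row is the pose to reach, as a shift and turn from the pose commanded when the call began, along the tool's axes at that moment; what a row does not reach only later rows make up. A row lasts 1/10 s, in which the tool goes at most 50 mm and 8.59 degrees, less where a joint would pass 70% of its speed; a pose out of reach is approached as far as the arm can. A call with a gripper value outside its range is refused whole. The fingers move at their own pace and stop on an object; "grip_force" is the grip in N (left out, the last holds). Time passes only in rows, so rows that repeat a pose let the fingers close. It gives the time, the measured TCP pose, the force, the opening and the grip force at its end, in the units of the state.
- read_state(): the state, without advancing time (a new reading comes with each control period).
- camera(name): name is "side" or "top"; returns a dict with "color" (420x560x3 uint8, red, green, blue), "fx", "fy", "cx", "cy" (pixels), "camera_from_world" (4x4, takes a point from world to camera coordinates). Camera axes: x right, y down, z forward; pixel columns grow to the right and rows downward; lengths in m; the calibration is good to about 2 mm. A picture is of the moment at which its call begins. There is no depth.
- close_job(): hands the job in; it is judged then, once.
The state is a dict: "time": time; "joint_positions": joint angles; "joint_vel": joint speeds; "joint_torque": joint torques, N m; "ee_pos": TCP position; "eef_rot": TCP orientation; "ft_force": force on the tool from outside, world axes, zero at the start; "torque": the same for the moment, N m; "width": finger opening in m; "grip_force": force on a finger pad.
Only numpy, scipy, OpenCV 4.12 (cv2) and the standard library are available. Lean on these libraries where they do the work, as an engineer would, in place of code of your own. Each camera call takes 0.05 s, during which the arm holds its last target. There are 200 camera calls.

### The job

Proof-pull the bonded slide in the tension rig. First push the gauge's yellow peak tab fully back against the red pointer; then draw the spring gauge out by its handle until the red pointer stands between the green limit ears, not beyond them, and hold it there for two seconds. Ease the gauge back to its rest without letting it snap, leaving the yellow tab as it was pushed by the pointer, showing a peak within the green, and disturb nothing else on the bench.

Things in the scene. Friction and masses are not known exactly. Their poses are not given: they have to be found in the camera images.
- rig: fixed tension rig, aluminium base 500 x 110 x 16 mm lying across in front of the robot. Origin: centre of its underside; x = pull direction (steel clamp at -x, black handle at +x), z up. The clamp (x -245 to -183 mm, thumbscrew up to 114 mm high) holds a glass slide with a cemented stub; a steel rod runs from the stub along x, 85 mm up, into the gauge.
- gauge (a joint): how far the gauge is drawn out along rig +x, m: 0 (rest, at its stop) to 0.100. A spring pulls it back: 2.2 N at rest + 0.18 N/mm, friction under 1 N; let go, it flies back. White tube, 40 mm diameter, axis 85 mm up, rig x -75 to 75 mm at rest, slot and 10 mm ticks on top. Tube, handle, yellow tab and green clip move with it; rod and red pointer stand still.
- handle (a point): middle of the black handle bar: 14 mm diameter, 100 mm long along rig y, axis 85 mm above the table, at rig x 145 mm at rest. Two arms 10 mm thick (y +-42 mm) join it to a black yoke. The D's opening on the bar's -x side, clear from above, is 51 mm along x by 74 mm along y; free depth below the bar's underside over 40 mm.
- needle_tip (a point): top of the red pointer, 123 mm above the table: a blade 5 mm thick along x, 14 mm wide, standing 18 mm above the slot. Fixed to the rod at rig x 55 mm; it never moves.
- peak (a joint): reading of the yellow peak tab on the gauge, m: 0 at the scale's zero, growing towards rig -x. With the gauge at rest, 0 = touching the pointer. It slides with friction under 1 N and stays where put; drawing the gauge out makes the pointer push it along, so it then shows the largest gauge reached. Starts beyond the green (0.076 to 0.092).
- peak_tab (a point): middle of the top edge of the yellow peak tab: upright plate 10 mm thick along rig x, 30 mm wide, from 107 to 131 mm above the table, on the clamp (-x) side of the red pointer; pushed towards rig +x to reset it. The tube's top below it is 105 mm up.
- peak_edge (a point): the tab's indicating point: 2.5 mm (half the pointer's thickness) past the tab's pointer-side face, where the pointer's centre was at the peak.
- limit (a joint): where the middle of the green clip is set on the gauge's scale, m from zero (0.042 to 0.062, differs each time). The pointer is at the middle of the green when gauge = limit. The clip is clamped tight.
- limit_mid (a point): middle of the green band, between the clip's two green ears left and right of the slot (each 16 mm long along rig x, 20 mm wide, 36 mm apart, tops 108 mm above the table). Axes as the rig's. The green reaches 8 mm to either side along x. Drawing the gauge out by d carries it d towards rig +x, to the pointer.
- slide_box: bystander: blue slide box 175 x 95 x 33 mm, loose, beyond the rig. Origin: centre of the underside.
- timer: bystander: cream lab timer with coloured buttons, 64 x 70 x 30 mm, loose, on the robot's side of the rig. Origin: centre of the underside.
- oil_bottle: bystander: amber bottle with black cap, 38 mm in diameter, 75 mm tall, loose, near the clamp end. Origin: centre of the underside.
- petri_dish: bystander: clear petri dish 94 mm in diameter, 18 mm tall, loose, beyond the rig. Origin: centre of the underside.
- forceps: bystander: steel forceps 150 mm long, 6 mm tall, loose, on the robot's side of the rig. Origin: centre of the underside.
- objective_case: bystander: clear objective case with black lid, 42 mm in diameter, 60 mm tall, loose, beyond the handle end of the rig. Origin: centre of the underside.

How it is judged:
On the way, in this order (a step that is already met when the one before it is completed fails the run):
1. the yellow peak tab is pushed back against the red pointer (within 6 mm), the gauge at rest (value of joint peak below 0.006 m and value of joint gauge below 0.004 m), for 0.1 s.
2. the gauge is drawn out and held for 1.5 s with the red pointer between the green ears (within 8 mm of their middle) (x of needle_tip in the frame of limit_mid between -0.008 and 0.008 m), for 1.5 s.
At the end, for the whole second after the job is handed in: the gauge is back at rest (within 4 mm of its stop) and still, and the yellow tab's indicating edge is left within the green band (8 mm short of to 10 mm past its middle) (value of joint gauge below 0.004 m and velocity of joint gauge between -0.02 and 0.02 m/s and x of peak_edge in the frame of limit_mid between -0.01 and 0.008 m); the robot touches nothing.
It fails at once if the gauge is let go so that it snaps back (faster than 0.45 m/s) (velocity of joint gauge below -0.45 m/s).
It fails at once if the slide is overloaded: the red pointer goes more than 10 mm past the middle of the green (x of needle_tip in the frame of limit_mid below -0.01 m).
It fails at once if a bystander is moved by more than 25 mm or tipped over (distance of any of slide_box, timer, oil_bottle, petri_dish, forceps, objective_case from where it was at the start of the episode above 0.025 m or angle between any of slide_box, timer, oil_bottle, petri_dish, forceps, objective_case's own z axis and vertical above 0.6 rad).
It also fails if it takes over 58 s, if anything falls off the work surface, if the arm or the gripper's body presses on something with over 40 N, if the wrist force passes 120 N, or if a joint passes its speed limit or range.

## Working session

There is one attempt and no reset: what is moved stays moved. The work goes in short steps, Python scripts to look and compute and a tool call to move; the robot and the scene stay as the last step left them, time stands still between calls to the robot, and variables do not carry over. Pictures are saved under pics/ and viewed, at most 10 in all, crops included, and the job is handed in when it is done.

Besides the shell and the picture viewer there is one more tool, called after "Request:" as a command line: name --argument value ..., lists and objects as JSON in quotes. play_rows: Moves the arm, as the interface text tells. Its arguments: {"type":"object","properties":{"increments":{"type":"string"},"grip_force":{"type":"number"}},"required":["increments"]}

```bash
mkdir -p pics; ls; python3 - <<'E'
from bench import *
import cv2,numpy as np
for n in("side","top"):
    c=camera(n);cv2.imwrite(f"pics/{n}0.png",c["color"][:,:,::-1]);print(n,c["fx"],c["fy"],c["cx"],c["cy"]);print(np.round(c["camera_from_world"],4).tolist())
s=read_state();print(s)
E
```

```text
pics
side 478.7740370410471 478.7740370410471 284.2698196504676 203.5564264026872
[[0.9389, -0.3439, 0.0143, -0.5222], [-0.2398, -0.6833, -0.6896, 0.2189], [0.247, 0.6441, -0.724, 0.9549], [0.0, 0.0, 0.0, 1.0]]
top 517.5735652600092 517.5735652600092 272.98683199293407 211.49526706416196
[[-0.0302, -0.9992, 0.0256, 0.0407], [-0.9975, 0.0285, -0.0649, 0.5576], [0.0642, -0.0275, -0.9976, 0.9806], [0.0, 0.0, 0.0, 1.0]]
{'time': 0.1, 'joint_positions': array([-1.24659117,  0.33280648, -0.06468497,  1.46081959,  0.02155746,
        1.34989683, -0.08850389]), 'joint_vel': array([-0.00097544, -0.00081808, -0.0007068 , -0.00103892, -0.00093496,
       -0.00040138, -0.00047523]), 'joint_torque': array([ 1.32648005e-03, -6.24545360e+01,  2.47738149e-02, -3.90716422e+01,
       -6.14673877e-02,  3.66961502e-02,  8.13421138e-05]), 'ee_pos': array([0.21231927, 0.58748025, 0.22185284]), 'eef_rot': array([ 1.72539305e-01,  9.85002439e-01, -6.10887866e-04, -9.79067175e-05]), 'ft_force': array([-0.58057679,  0.25206687, -0.38218521]), 'torque': array([0.01007813, 0.06363107, 0.02570501]), 'grip_force': 0.0, 'width': 0.08724816238854573}
```

View pics/side0.png

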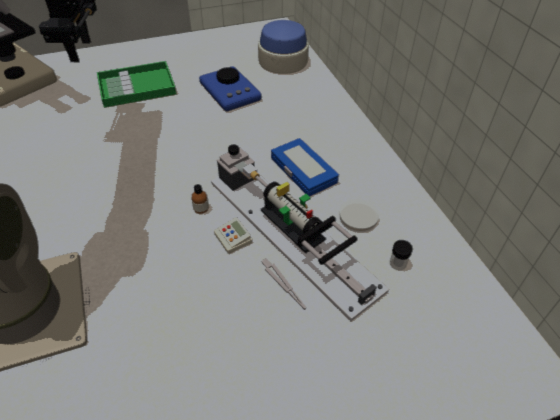

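View pics/top0.png

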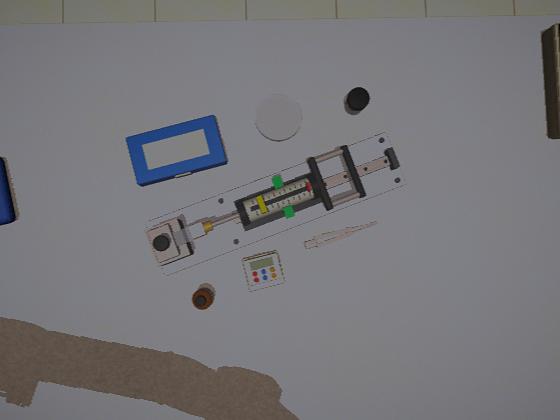

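The top view shows the clamp at (165,240), the yellow tab at (262,204), the green ears at (278,182) and (289,212), the red pointer at (310,186) and the handle bar at (354,172). The side view shows the same parts around (250–360, 160–250). Next I measure by colour masks and rays.

```bash
cat > h.py <<'E'
import cv2,numpy as np
from bench import *
def ray(c,u,v):
    T=c["camera_from_world"];R=T[:3,:3];o=-R.T@T[:3,3]
    d=R.T@np.array([(u-c["cx"])/c["fx"],(v-c["cy"])/c["fy"],1]);return o,d/np.linalg.norm(d)
def plane(c,u,v,z):
    o,d=ray(c,u,v);return o+d*(z-o[2])/d[2]
def tri(c1,p1,c2,p2):
    A=[];b=[]
    for c,p in((c1,p1),(c2,p2)):
        o,d=ray(c,*p);M=np.eye(3)-np.outer(d,d);A.append(M);b.append(M@o)
    x=np.linalg.lstsq(np.vstack(A),np.hstack(b),rcond=None)[0]
    return x,[np.linalg.norm(M@x-q) for M,q in zip(A,b)]
ROI={"side":(150,130,400,310),"top":(140,130,410,280)}
H={"yellow":((22,120,80),(34,255,255)),"green":((45,120,60),(80,255,255)),"red":((172,130,60),(180,255,255)),"black":((0,0,0),(180,255,48))}
def blobs(n,c,col,amin=12):
    x0,y0,x1,y1=ROI[n];hsv=cv2.cvtColor(c["color"],cv2.COLOR_RGB2HSV)
    m=cv2.inRange(hsv,*[np.array(a) for a in H[col]])
    if col=="red": m|=cv2.inRange(hsv,np.array((0,150,60)),np.array((6,255,255)))
    k=np.zeros_like(m);k[y0:y1,x0:x1]=m[y0:y1,x0:x1]
    N,L,S,C=cv2.connectedComponentsWithStats(k)
    out=[]
    for i in range(1,N):
        if S[i,4]>=amin:
            r=cv2.minAreaRect(np.argwhere(L==i)[:,::-1].astype(np.float32))
            out.append((int(S[i,4]),C[i].round(1).tolist(),np.round(r[0],1).tolist(),np.round(r[1],1).tolist(),round(r[2])))
    return out
E
python3 - <<'E'
from h import *
cs={n:camera(n) for n in("side","top")}
for n,c in cs.items():
    for k in H: print(n,k,*blobs(n,c,k,12 if k!="black" else 60),sep="\n  ")
    x0,y0,x1,y1=(220,160,380,280) if n=="side" else (225,130,405,235)
    cv2.imwrite(f"pics/{n}1.png",cv2.resize(c["color"][y0:y1,x0:x1,::-1],None,fx=4.4 if n=="top" else 5,fy=4.4 if n=="top" else 5,interpolation=cv2.INTER_CUBIC))
E
```

```text
side
  yellow
  (104, [282.4, 188.7], [282.6, 188.9], [9.8, 13.3], 72)
side
  green
  (50, [304.5, 197.7], [304.5, 197.7], [5.5, 8.9], 56)
  (54, [284.0, 209.8], [284.2, 209.9], [6.3, 9.4], 63)
side
  red
  (33, [309.0, 213.8], [308.5, 213.5], [7.0, 5.0], 90)
side
  black
  (86, [233.4, 149.7], [233.5, 150.0], [10.0, 9.0], 90)
  (390, [232.7, 178.1], [231.4, 177.6], [36.9, 19.1], 30)
  (1387, [295.9, 224.2], [291.9, 218.1], [76.6, 44.4], 31)
  (244, [337.2, 249.7], [337.3, 249.5], [6.3, 43.8], 54)
  (101, [396.5, 249.4], [396.0, 249.5], [17.0, 6.0], 90)
  (84, [365.2, 296.7], [366.9, 296.4], [8.5, 18.8], 68)
top
  yellow
  (107, [261.3, 203.7], [261.2, 203.7], [17.1, 6.1], 68)
  (20, [207.2, 226.2], [207.2, 226.2], [2.4, 7.2], 68)
top
  green
  (102, [277.1, 182.0], [277.1, 181.8], [11.1, 9.8], 72)
  (107, [288.4, 211.3], [288.3, 211.4], [11.3, 9.7], 68)
top
  red
  (24, [307.8, 186.3], [308.0, 186.3], [7.6, 2.8], 72)
  (12, [254.5, 273.5], [254.5, 273.5], [2.8, 2.8], 45)
top
  black
  (346, [352.5, 171.0], [352.3, 170.9], [54.6, 6.7], 69)
  (64, [389.6, 159.7], [389.1, 159.7], [20.1, 5.4], 62)
  (595, [316.1, 183.6], [315.7, 187.5], [50.6, 40.3], 44)
  (244, [246.3, 207.5], [258.0, 205.4], [26.3, 42.3], 67)
  (147, [286.9, 195.1], [285.7, 195.6], [3.6, 44.7], 69)
  (194, [160.7, 242.7], [160.8, 242.8], [14.8, 15.6], 45)
```

View pics/top1.png

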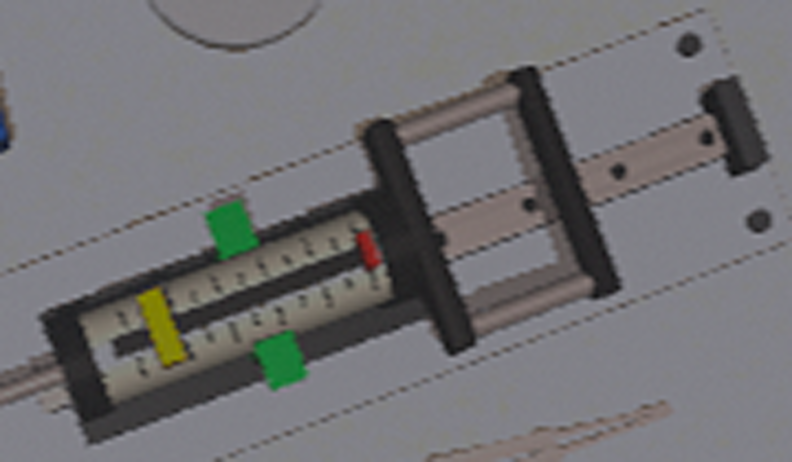

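View pics/side1.png

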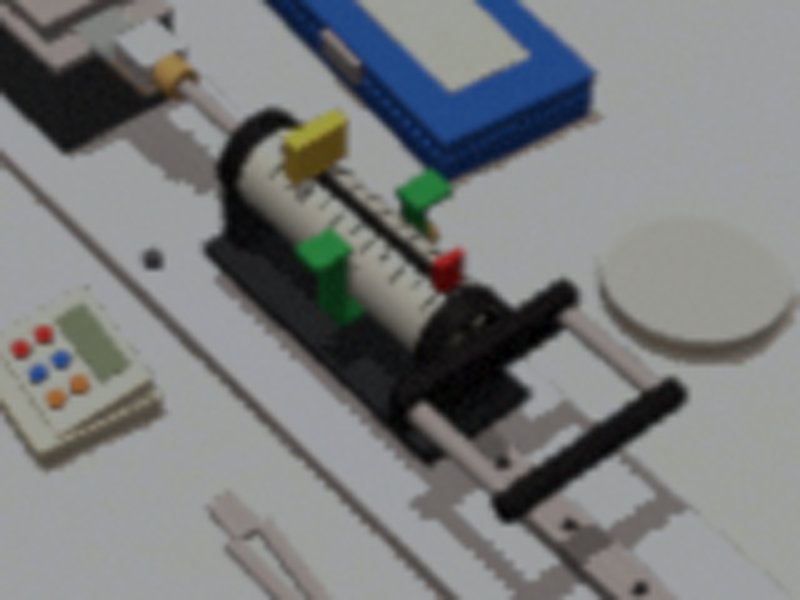

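The crops show the yellow tab at top-crop (162,327) and side-crop (315,145), the red pointer at (368,250) and (448,270), and the bar at (563,180) and (592,450). The D opening is clear. Now I triangulate.

```bash
python3 - <<'E'
from h import *
s,t=camera("side"),camera("top")
P={"yellow":((262.3,203.7),(282.6,188.7)),"red":((308.2,186.1),(309.2,213.8)),"greenA":((277.1,181.9),(304.5,197.7)),"greenB":((288.4,211.4),(284.1,209)),"bar":((352.4,171),(337.3,249.6))}
X={}
for k,(a,b) in P.items():
    x,e=tri(t,a,s,b);X[k]=x;print(k,x.round(4),np.round(e,4))
Z={"yellow":.129,"red":.122,"greenA":.108,"greenB":.108,"bar":.09}
Q={k:plane(t,*P[k][0],Z[k]) for k in P}
for k in Q:print("plane",k,Q[k].round(4), "side",plane(s,*P[k][1],Z[k]).round(4))
# bar ends in top, long side dirs
g=Q["greenA"]-Q["greenB"];print("ear sep",np.linalg.norm(g),"yaw from ears",np.degrees(np.arctan2(g[1],g[0])))
r=cv2.minAreaRect
m=(Q["greenA"]+Q["greenB"])/2
d=Q["bar"]-m;print("axis from mid->bar",np.degrees(np.arctan2(d[1],d[0])),np.linalg.norm(d[:2]))
d=Q["red"]-m;print("mid->red",np.linalg.norm(d[:2]))
# base plate corners at z=.016 : rough from top picture
a=plane(t,225+705/4.4,130+10/4.4,.016);b=plane(t,225+0,130+272/4.4,.016);d=a-b;print("edge dir",np.degrees(np.arctan2(d[1],d[0])))
st=read_state();print(st["ee_pos"],st["eef_rot"])
for nm,u,v,z in(("timer",264,271,.03),("bottle",202,297,.075),("forceps",340,236,.006),("petri",278,118,.018),("case",358,99,.06),("box",177,150,.033)):print(nm,plane(t,u,v,z).round(3))
E
```

```text
yellow [0.5664 0.045  0.1224] [0.0006 0.0006]
red [ 0.5957 -0.0362  0.1151] [0.0007 0.0007]
greenA [0.6062 0.0175 0.1075] [0.0014 0.0014]
greenB [ 5.530e-01 -5.000e-04  1.088e-01] [0.0009 0.0009]
bar [ 0.6245 -0.1206  0.0842] [0.0007 0.0007]
plane yellow [0.5653 0.0452 0.129 ] side [0.5646 0.0386 0.129 ]
plane red [ 0.5943 -0.0353  0.122 ] side [ 0.5936 -0.042   0.122 ]
plane greenA [0.6047 0.0179 0.108 ] side [0.6074 0.0168 0.108 ]
plane greenB [ 5.522e-01 -3.000e-04  1.080e-01] side [ 0.5542 -0.      0.108 ]
plane bar [ 0.623  -0.1193  0.09  ] side [ 0.6228 -0.1246  0.09  ]
ear sep 0.055655843398642935 yaw from ears 19.1218023945563
axis from mid->bar -70.81039984780615 0.13561228011263746
mid->red 0.04684733120497757
edge dir -71.04668848523109
[0.21237708 0.58769441 0.2222916 ] [ 1.72508926e-01  9.85007931e-01 -2.15415956e-04 -2.63900349e-05]
timer [0.446 0.045 0.03 ]
bottle [0.405 0.158 0.075]
forceps [ 0.508 -0.105  0.006]
petri [0.741 0.009 0.018]
case [ 0.763 -0.141  0.06 ]
box [0.68  0.204 0.033]
```

Request:
play_rows --increments "0 0 1.2 -0.497 -0.365 0 0;0 0 1.2 -0.497 -0.365 0 0;0 0 1.2 -0.497 -0.365 0 0;0 0 1.2 -0.497 -0.365 0 0;0 0 1.2 -0.497 -0.365 0 0;0 0 1.2 -0.497 -0.365 0 0;0 0 1.2 -0.497 -0.365 0 0;0 0 1.2 -0.497 -0.365 0 0" --grip_force 20

```text
time: 1.1
ee_pos: [0.4359, 0.2537, 0.2228]
eef_rot: [0.701, 0.713, 0.0, -0.0]
ft_force: [-0.0, 0.5, -0.4]
width: 0.031
grip_force: 0.0
```

```bash
cat > go.py <<'E'
# python3 go.py rigx rigy z : shift/turn in tool axes to a point in measured rig coords
import sys
from h import *
from scipy.spatial.transform import Rotation as R
yaw=np.radians(-70.9);u=np.array([np.cos(yaw),np.sin(yaw),0]);w=np.array([-u[1],u[0],0])
# rig origin from the handle bar (rig x 145)
O=np.array([.6242,-.1205,0])-.145*u
def rig(p): d=p-O;return np.array([d@u,d@w,p[2]])
if __name__=="__main__":
    s=read_state();p=s["ee_pos"];r=R.from_quat(s["eef_rot"])
    T=R.from_matrix(np.c_[np.cross(u,[0,0,-1.]),u,[0,0,-1.]])
    a=[float(x) for x in sys.argv[1:4]];tgt=O+a[0]*u+a[1]*w+[0,0,a[2]]
    print("t",round(s["time"],2),"rig now",rig(p).round(4),"turn",(r.inv()*T).as_rotvec().round(4),"shift",r.inv().apply(tgt-p).round(4),"F rig",[round(float(s["ft_force"]@v),2) for v in(u,w,np.array([0,0,1]))],"w",round(s["width"],4))
    print("q",s["joint_positions"].round(2))
E
python3 - <<'E'
from go import *
for k,p in dict(yellow=[.5664,.045,.122],red=[.5957,-.0362,.115],gA=[.6055,.0177,.108],gB=[.5526,-.0004,.108]).items():print(k,rig(np.array(p)).round(4))
E
python3 go.py -0.063 0 0.2
```

```text
yellow [-0.0303 -0.0005  0.122 ]
red [0.056  0.0007 0.115 ]
gA [0.0083 0.0276 0.108 ]
gB [ 0.0081 -0.0284  0.108 ]
t 1.1 rig now [-0.2702 -0.0555  0.2228] turn [-1.0000e-04 -8.0000e-04  1.2553e+00] shift [-0.1798  0.117   0.0227] F rig [-0.49, 0.12, -0.4] w 0.031
q [-0.89  0.06  0.29  1.79 -0.02  1.3  -0.58]
```

Request:
play_rows --increments "0 0 1.255 -0.18 0.117 0 0;0 0 1.255 -0.18 0.117 0 0;0 0 1.255 -0.18 0.117 0 0;0 0 1.255 -0.18 0.117 0 0;0 0 1.255 -0.18 0.117 0 0;0 0 1.255 -0.18 0.117 0 0;0 0 1.255 -0.18 0.117 0 0;0 0 1.255 -0.18 0.117 0 0"

```text
time: 1.9
ee_pos: [0.5564, 0.0782, 0.2225]
eef_rot: [0.981, 0.193, -0.0, -0.0]
ft_force: [-0.3, -0.0, -0.1]
width: 0.0005
grip_force: 0.0
```

```bash
python3 go.py -0.065 0 0.117
```

```text
t 1.9 rig now [-0.065   0.001   0.2225] turn [-0.0001  0.0002  0.0549] shift [-1.000e-03 -1.000e-04  1.055e-01] F rig [-0.07, -0.31, -0.09] w 0.0005
q [-0.71  0.2   0.57  1.66 -0.11  1.31 -1.31]
```

Request:
play_rows --increments "0 0 0.055 -0.001 0 0.03 0;0 0 0.055 -0.001 0 0.06 0;0 0 0.055 -0.001 0 0.08 0;0 0 0.055 -0.001 0 0.09 0;0 0 0.055 -0.001 0 0.09 0"

```text
time: 2.4
ee_pos: [0.5549, 0.0779, 0.1316]
eef_rot: [0.986, 0.169, -0.001, 0.0]
ft_force: [-0.0, -1.0, 0.2]
width: 0.0005
grip_force: 0.0
```

```bash
python3 go.py -0.065 0 0.117; python3 - <<'E'
from h import *
a,b=camera("side")["color"],camera("top")["color"]
f=lambda i:cv2.resize(i[:,:,::-1],(400,420),interpolation=cv2.INTER_CUBIC)
cv2.imwrite("pics/a2.png",np.hstack([f(a[120:290,200:362]),f(b[120:290,215:377])]))
E
```

```text
t 2.4 rig now [-0.0652 -0.0006  0.1316] turn [-0.      0.002   0.0065] shift [0.0006 0.0002 0.0146] F rig [0.94, -0.37, 0.22] w 0.0005
q [-0.7   0.28  0.56  1.77 -0.16  1.13 -1.32]
```

View pics/a2.png

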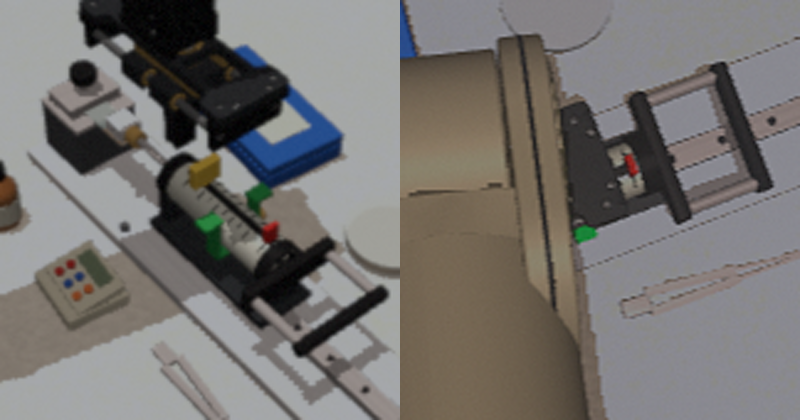

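The side view shows the fingers at (180,130) behind the yellow tab at (205,165), clear of it. I lower and push.

Request:
play_rows --increments "0 0 0.006 0 0 0.008 0;0 0 0.006 0 0 0.0145 0;0 0 0.006 0 0.01 0.0145 0;0 0 0.006 0 0.025 0.0145 0;0 0 0.006 0 0.04 0.0145 0;0 0 0.006 0 0.055 0.0145 0;0 0 0.006 0 0.065 0.0145 0;0 0 0.006 0 0.065 0.0145 0"

```text
time: 3.3
ee_pos: [0.5776, 0.0147, 0.1182]
eef_rot: [0.986, 0.165, 0.0, 0.0]
ft_force: [-0.1, -0.1, -0.5]
width: 0.0004
grip_force: 0.0
```

```bash
python3 go.py 0.02 0 0.117;python3 - <<'E'
from go import *
c=camera("side")
for k in("yellow","red","green"):
    for b in blobs("side",c,k): print(k,b)
a=c["color"];cv2.imwrite("pics/a3.png",cv2.resize(a[140:280,220:370,::-1],(642,600),interpolation=cv2.INTER_CUBIC))
E
```

```text
t 3.3 rig now [0.002  0.0002 0.1182] turn [ 0.0008 -0.0002 -0.0021] shift [-0.0001  0.018   0.0012] F rig [0.04, -0.12, -0.46] w 0.0004
q [-0.59  0.34  0.58  1.75 -0.21  1.12 -1.18]
yellow (110, [297.1, 200.7], [296.9, 200.8], [9.4, 15.2], 63)
red (31, [309.0, 214.0], [309.0, 214.0], [6.0, 4.0], 90)
green (50, [284.3, 209.5], [284.3, 209.6], [5.8, 8.9], 63)
green (12, [289.9, 221.3], [289.5, 221.5], [4.2, 2.8], 45)
```

View pics/a3.png

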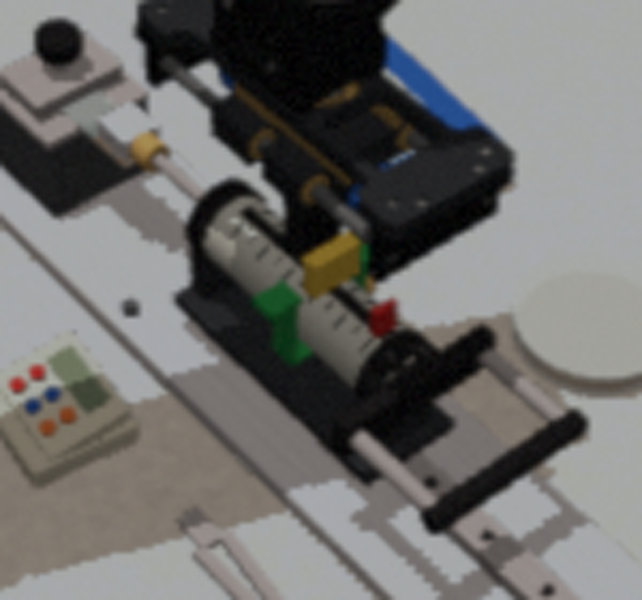

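The tab at crop (333,265) has moved most of the way towards the red pointer at (383,318). I compute the remaining gap.

```bash
python3 - <<'E'
from go import *
c=camera("side")
f=lambda u,v,z=.1224:rig(plane(c,u,v,z))
print(f(282.4,188.7),f(297.1,200.7),f(309,213.9,.115))
E
```

```text
[-0.03026347 -0.00036061  0.1224    ] [0.01700878 0.0012484  0.1224    ] [0.05620042 0.00079946 0.115     ]
```

Request:
play_rows --increments "0 0 0 0 0.012 0.001 0;0 0 0 0 0.02 0.001 0;0 0 0 0 0.025 0.001 0;0 0 0 0 0.028 0.001 0;0 0 0 0 0.029 0.001 0;0 0 0 0 0.029 0.001 0;0 0 0 0 0.029 0.001 0"

```text
time: 4.1
ee_pos: [0.5866, -0.0106, 0.1169]
eef_rot: [0.986, 0.166, -0.0, -0.0]
ft_force: [0.3, -0.1, 0.5]
width: 0.0003
grip_force: 0.0
```

```bash
python3 go.py 0.032 0 0.117;python3 - <<'E'
from go import *
c=camera("side")
for k,z in(("yellow",.1224),("red",.115),("green",.108)):
    for b in blobs("side",c,k): print(k,b,rig(plane(c,*b[1],z)).round(4))
E
```

```text
t 4.1 rig now [0.0288 0.0004 0.1169] turn [-0.      0.0002  0.0006] shift [-0.0004  0.0032 -0.0001] F rig [0.25, 0.27, 0.52] w 0.0003
q [-0.54  0.37  0.59  1.72 -0.22  1.12 -1.12]
yellow (100, [304.3, 207.8], [304.0, 207.6], [8.4, 16.4], 41) [ 0.042  -0.0003  0.1224]
red (34, [309.1, 213.7], [309.0, 213.5], [7.0, 4.0], 90) [0.0559 0.0013 0.115 ]
green (51, [284.4, 209.6], [284.3, 209.3], [7.8, 7.1], 45) [ 0.01   -0.0274  0.108 ]
green (12, [289.9, 221.3], [289.5, 221.5], [4.2, 2.8], 45) [ 0.0426 -0.0393  0.108 ]
```

Request:
play_rows --increments "0 0 0 0 0.002 0 0;0 0 0 0 0.004 0 0;0 0 0 0 0.005 0 0;0 0 0 0 0.005 0 0;0 0 0 0 0.005 0 0;0 0 0 0 0.005 0 0"

```text
time: 4.75
ee_pos: [0.5883, -0.0155, 0.1171]
eef_rot: [0.986, 0.166, 0.0, 0.0]
ft_force: [-0.8, -0.2, 0.4]
width: 0.0004
grip_force: 0.0
```

```bash
python3 go.py 0.036 0 0.117;python3 - <<'E'
from go import *
c=camera("side")
for k,z in(("yellow",.1224),("red",.115)):
    for b in blobs("side",c,k): print(k,b,rig(plane(c,*b[1],z)).round(4))
E
```

```text
t 4.75 rig now [0.034  0.0005 0.1171] turn [ 0.0001 -0.0001  0.0003] shift [-0.0005  0.002   0.0001] F rig [-0.11, -0.78, 0.42] w 0.0004
q [-0.53  0.37  0.59  1.72 -0.23  1.12 -1.11]
yellow (77, [305.9, 208.3], [305.3, 208.5], [7.3, 16.9], 39) [0.0452 0.0014 0.1224]
red (34, [309.1, 213.7], [309.0, 213.5], [7.0, 4.0], 90) [0.0559 0.0013 0.115 ]
```

Request:
play_rows --increments "0 0 0 0 0.001 0 0;0 0 0 0 0.002 0 0;0 0 0 0 0.003 0 0;0 0 0 0 0.003 0 0;0 0 0 0 0.003 0 0;0 0 0 0 0.003 0 0"

```text
time: 5.4
ee_pos: [0.5887, -0.0166, 0.117]
eef_rot: [0.986, 0.167, -0.001, -0.001]
ft_force: [-3.7, 5.8, 3.9]
width: 0.0005
grip_force: 3.3
```

```bash
python3 go.py 0.036 0 0.117;python3 - <<'E'
from go import *
c=camera("side")
for k,z in(("yellow",.1224),("red",.115)):
    for b in blobs("side",c,k): print(k,b,rig(plane(c,*b[1],z)).round(4))
a=c["color"];cv2.imwrite("pics/a4.png",cv2.resize(a[180:240,270:350,::-1],(800,600),interpolation=cv2.INTER_CUBIC))
E
```

```text
t 5.4 rig now [0.0352 0.0005 0.117 ] turn [-0.0024  0.0007  0.0018] shift [-0.0005  0.0008 -0.    ] F rig [-6.69, -1.6, 3.88] w 0.0005
q [-0.53  0.37  0.59  1.71 -0.23  1.13 -1.11]
yellow (55, [306.7, 207.1], [306.4, 207.4], [5.0, 13.0], 56) [0.0436 0.005  0.1224]
yellow (13, [302.7, 214.9], [302.5, 215.0], [4.0, 3.0], 90) [ 0.0551 -0.0159  0.1224]
red (34, [309.2, 213.6], [309.5, 213.5], [7.0, 5.0], 90) [0.0558 0.0017 0.115 ]
```

View pics/a4.png

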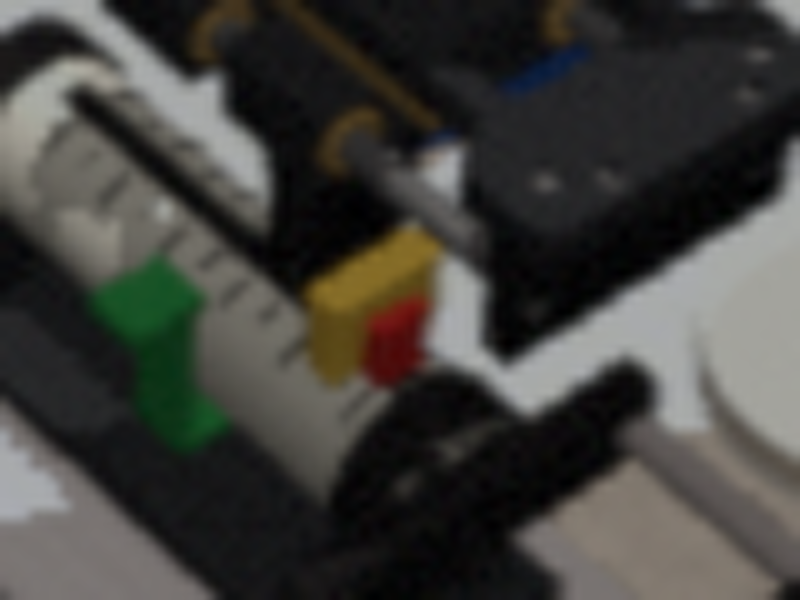

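The tab sits flush against the red pointer (crop 375,310), and a 6.7 N contact force confirms it. I back off, rise and move to the handle.

Request:
play_rows --increments "0 0 0 0 -0.006 0 0;0 0 0 0 -0.016 -0.005 0;0 0 0 0 -0.016 -0.04 0;0 0 0 0 -0.01 -0.08 0;0 0 0 0 0.03 -0.09 0.3;0 0 0 0 0.07 -0.09 0.57;0 0 0 0 0.109 -0.09 0.57;0 0 0 0 0.109 -0.09 0.57"

```text
time: 6.25
ee_pos: [0.6249, -0.1274, 0.2075]
eef_rot: [0.987, 0.163, 0.0, 0.002]
ft_force: [-0.5, -1.3, 0.6]
width: 0.0249
grip_force: 0.0
```

```bash
python3 go.py 0.145 0 0.071;python3 - <<'E'
from go import *
c=camera("side")
for k,z in(("yellow",.1224),("red",.115),("green",.108)):
    for b in blobs("side",c,k): print(k,b,rig(plane(c,*b[1],z)).round(4))
E
```

```text
t 6.25 rig now [ 0.1518 -0.0016  0.2075] turn [ 0.0037  0.0006 -0.0067] shift [ 0.0017 -0.0073  0.1365] F rig [1.04, -0.94, 0.59] w 0.0249
q [-0.36  0.42  0.66  1.48 -0.25  1.33 -0.93]
yellow (74, [305.8, 208.7], [305.4, 208.8], [8.1, 15.8], 39) [0.0459 0.0005 0.1224]
red (36, [309.2, 213.5], [309.5, 213.5], [7.0, 5.0], 90) [0.0556 0.0019 0.115 ]
green (53, [304.4, 197.9], [304.4, 197.9], [5.9, 9.2], 51) [0.0101 0.0284 0.108 ]
green (58, [284.1, 210.1], [284.0, 209.5], [7.8, 7.8], 45) [ 0.0107 -0.0288  0.108 ]
green (13, [289.8, 221.5], [289.2, 221.8], [4.2, 3.5], 45) [ 0.0429 -0.0398  0.108 ]
```

Request:
play_rows --increments "0 0 0 0 0 0.02 0.57;0 0 0 0 0 0.03 0.57;0 0 0 0 0 0.03 0.57;0 0 0 0 0 0.03 0.57"

```text
time: 6.7
ee_pos: [0.6251, -0.1203, 0.1774]
eef_rot: [0.986, 0.167, 0.0, -0.0]
ft_force: [0.2, 0.1, 0.9]
width: 0.0486
grip_force: 0.0
```

```bash
python3 go.py 0.145 0 0.071
```

```text
t 6.7 rig now [0.1451 0.0009 0.1774] turn [-0.0003 -0.0001  0.0015] shift [-9.000e-04 -1.000e-04  1.064e-01] F rig [-0.05, 0.18, 0.9] w 0.0486
q [-0.36  0.43  0.64  1.52 -0.27  1.28 -0.92]
```

Request:
play_rows --increments "0 0 0 -0.001 0 0.025 0.57;0 0 0 -0.001 0 0.05 0.57;0 0 0 -0.001 0 0.07 0.57;0 0 0 -0.001 0 0.085 0.57;0 0 0 -0.001 0 0.095 0.57;0 0 0 -0.001 0 0.103 0.57;0 0 0 -0.001 0 0.106 0.57;0 0 0 -0.001 0 0.106 0.57"

```text
time: 7.5
ee_pos: [0.6242, -0.1215, 0.0712]
eef_rot: [0.986, 0.166, 0.0, -0.0]
ft_force: [-0.4, -0.3, 0.3]
width: 0.0495
grip_force: 0.0
```

```bash
python3 go.py 0.145 0 0.071;python3 - <<'E'
from go import *
c=camera("side")
a=c["color"];cv2.imwrite("pics/a5.png",cv2.resize(a[160:310,260:420,::-1],(640,600),interpolation=cv2.INTER_CUBIC))
E
```

```text
t 7.5 rig now [ 0.146  -0.0003  0.0712] turn [ 0.     -0.0002  0.0004] shift [ 0.0003 -0.001   0.0002] F rig [0.16, -0.48, 0.27] w 0.0495
q [-0.33  0.53  0.6   1.62 -0.33  1.09 -0.88]
```

View pics/a5.png

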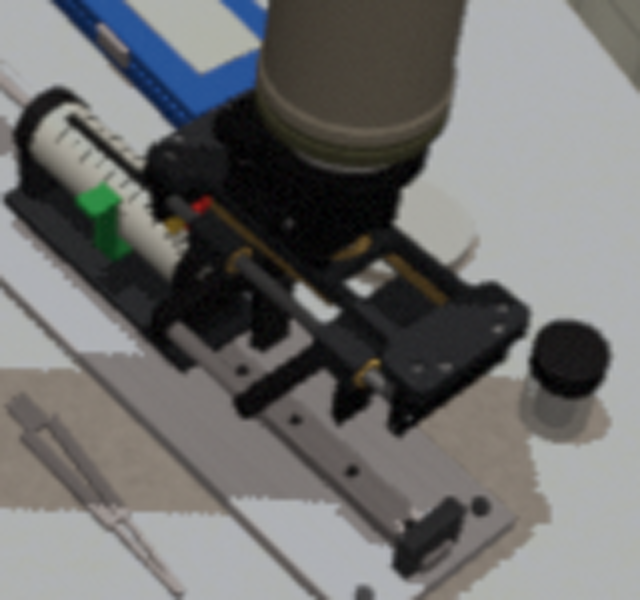

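The fingers straddle the bar, at crop (270,325) and (350,395), and everything else is clear. I close.

Request:
play_rows --increments "0 0 0 0 -0.001 0 0.1;0 0 0 0 -0.001 0 0.1;0 0 0 0 -0.001 0 0.1;0 0 0 0 -0.001 0 0.1;0 0 0 0 -0.001 0 0.1;0 0 0 0 -0.001 0 0.1;0 0 0 0 -0.001 0 0.1;0 0 0 0 -0.001 0 0.1" --grip_force 30

```text
time: 8.35
ee_pos: [0.6243, -0.1223, 0.0712]
eef_rot: [0.986, 0.166, 0.001, 0.001]
ft_force: [4.2, -5.7, -2.9]
width: 0.013
grip_force: 30.0
```

```bash
python3 go.py 0.145 0 0.071
```

```text
t 8.35 rig now [ 0.1467 -0.0005  0.0712] turn [ 0.0026 -0.0009 -0.0006] shift [ 0.0005 -0.0017  0.0002] F rig [6.75, 2.07, -2.85] w 0.013
q [-0.33  0.53  0.6   1.63 -0.33  1.08 -0.88]
```

Request:
play_rows --increments "0 0 0 0 0.004 0 0.1;0 0 0 0 0.01 0 0.1;0 0 0 0 0.017 0 0.1;0 0 0 0 0.024 0 0.1;0 0 0 0 0.031 0 0.1;0 0 0 0 0.037 0 0.1;0 0 0 0 0.041 0 0.1;0 0 0 0 0.043 0 0.1"

```text
time: 9.15
ee_pos: [0.6372, -0.1591, 0.071]
eef_rot: [0.986, 0.167, -0.001, -0.002]
ft_force: [-8.3, 8.7, 8.3]
width: 0.0126
grip_force: 30.0
```

```bash
python3 go.py 0.193 0 0.071;python3 - <<'E'
from go import *
c=camera("side")
for k,z in(("yellow",.1224),("red",.115),("green",.108)):
    for b in blobs("side",c,k,8): print(k,b,rig(plane(c,*b[1],z)).round(4))
a=c["color"];cv2.imwrite("pics/a6.png",cv2.resize(a[170:270,260:380,::-1],(720,600),interpolation=cv2.INTER_CUBIC))
E
```

```text
t 9.15 rig now [ 0.1858 -0.0004  0.071 ] turn [-0.0044  0.001   0.0017] shift [0.0003 0.0072 0.    ] F rig [-10.97, -4.96, 8.3] w 0.0126
q [-0.26  0.58  0.6   1.56 -0.35  1.11 -0.81]
yellow (70, [305.8, 208.9], [305.5, 208.7], [7.7, 15.7], 42) [4.630e-02 1.000e-04 1.224e-01]
red (20, [308.2, 213.6], [308.5, 213.5], [7.0, 3.0], 90) [5.45e-02 1.00e-04 1.15e-01]
green (65, [296.2, 220.8], [296.2, 220.9], [7.2, 10.3], 63) [ 0.0497 -0.0282  0.108 ]
green (15, [301.1, 232.1], [301.5, 232.0], [4.0, 3.0], 90) [ 0.0792 -0.0402  0.108 ]
```

View pics/a6.png

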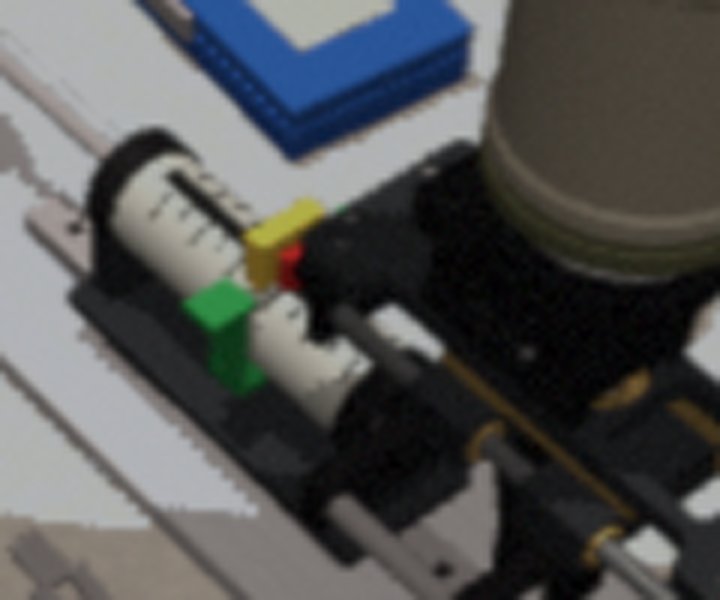

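The near green ear (crop 220,305) has moved with the gauge, and the pointer (290,265) pushes the tab. The gauge is at about 39 mm and needs roughly 7 mm more.

Request:
play_rows --increments "0 0 0 0 0.002 0 0.1;0 0 0 0 0.005 0 0.1;0 0 0 0 0.007 0 0.1;0 0 0 0 0.007 0 0.1;0 0 0 0 0.007 0 0.1;0 0 0 0 0.007 0 0.1;0 0 0 0 0.007 0 0.1;0 0 0 0 0.007 0 0.1"

```text
time: 10.0
ee_pos: [0.6394, -0.1654, 0.0711]
eef_rot: [0.986, 0.167, -0.001, -0.002]
ft_force: [-7.4, 7.8, 8.4]
width: 0.0132
grip_force: 30.0
```

```bash
python3 go.py 0.193 0 0.071;python3 - <<'E'
from go import *
c=camera("side")
for k,z in(("yellow",.1224),("red",.115),("green",.108)):
    for b in blobs("side",c,k,8): print(k,b,rig(plane(c,*b[1],z)).round(4))
E
```

```text
t 10.0 rig now [ 0.1924 -0.0003  0.0711] turn [-0.0046  0.0011  0.002 ] shift [0.0003 0.0006 0.0001] F rig [-9.83, -4.48, 8.4] w 0.0132
q [-0.24  0.59  0.6   1.55 -0.36  1.12 -0.8 ]
yellow (72, [305.8, 209.0], [305.2, 208.9], [7.6, 16.4], 42) [ 4.650e-02 -1.000e-04  1.224e-01]
red (34, [309.1, 213.4], [309.5, 213.5], [7.0, 5.0], 90) [0.0553 0.0019 0.115 ]
green (66, [298.0, 222.6], [298.0, 222.0], [8.5, 8.5], 45) [ 0.0558 -0.0285  0.108 ]
green (15, [303.1, 234.1], [303.5, 234.0], [4.0, 3.0], 90) [ 0.0857 -0.0405  0.108 ]
```

Gauge ≈ 45.7 mm, with the pointer at the middle of the green (ear 55.8, pointer 55.3–56). I hold for over 2 s.

Request:
play_rows --increments "0 0 0 0 0 0 0.1;0 0 0 0 0 0 0.1;0 0 0 0 0 0 0.1;0 0 0 0 0 0 0.1;0 0 0 0 0 0 0.1;0 0 0 0 0 0 0.1;0 0 0 0 0 0 0.1;0 0 0 0 0 0 0.1"

```text
time: 10.85
ee_pos: [0.6394, -0.1653, 0.0711]
eef_rot: [0.986, 0.167, -0.001, -0.002]
ft_force: [-7.6, 7.7, 8.4]
width: 0.0129
grip_force: 30.0
```

Request:
play_rows --increments "0 0 0 0 0 0 0.1;0 0 0 0 0 0 0.1;0 0 0 0 0 0 0.1;0 0 0 0 0 0 0.1;0 0 0 0 0 0 0.1;0 0 0 0 0 0 0.1;0 0 0 0 0 0 0.1;0 0 0 0 0 0 0.1"

```text
time: 11.65
ee_pos: [0.6394, -0.1654, 0.0711]
eef_rot: [0.986, 0.167, -0.001, -0.002]
ft_force: [-7.4, 7.7, 9.1]
width: 0.0127
grip_force: 30.0
```

Request:
play_rows --increments "0 0 0 0 0 0 0.1;0 0 0 0 0 0 0.1;0 0 0 0 0 0 0.1;0 0 0 0 0 0 0.1;0 0 0 0 0 0 0.1;0 0 0 0 0 0 0.1;0 0 0 0 0 0 0.1;0 0 0 0 0 0 0.1"

```text
time: 12.45
ee_pos: [0.6394, -0.1654, 0.0711]
eef_rot: [0.986, 0.167, -0.001, -0.002]
ft_force: [-8.1, 7.1, 8.6]
width: 0.0129
grip_force: 30.0
```

Request:
play_rows --increments "0 0 0 0 -0.003 0 0.1;0 0 0 0 -0.008 0 0.1;0 0 0 0 -0.014 0 0.1;0 0 0 0 -0.02 0 0.1;0 0 0 0 -0.026 0 0.1;0 0 0 0 -0.032 0 0.1;0 0 0 0 -0.037 0 0.1;0 0 0 0 -0.041 0 0.1"

```text
time: 13.25
ee_pos: [0.6264, -0.1283, 0.0711]
eef_rot: [0.986, 0.166, -0.0, -0.0]
ft_force: [-2.6, 1.4, 3.2]
width: 0.0127
grip_force: 30.0
```

Request:
play_rows --increments "0 0 0 0 -0.003 0 0.1;0 0 0 0 -0.006 0 0.1;0 0 0 0 -0.008 0 0.1;0 0 0 0 -0.008 0 0.1;0 0 0 0 -0.008 0 0.1;0 0 0 0 -0.008 0 0.1"

```text
time: 13.85
ee_pos: [0.6244, -0.1223, 0.0712]
eef_rot: [0.986, 0.166, 0.0, 0.0]
ft_force: [0.7, -4.2, 0.9]
width: 0.013
grip_force: 30.0
```

```bash
python3 go.py 0.145 0 0.071;python3 - <<'E'
from go import *
c=camera("side")
for k,z in(("yellow",.1224),("red",.115),("green",.108)):
    for b in blobs("side",c,k,8): print(k,b,rig(plane(c,*b[1],z)).round(4))
E
```

```text
t 13.85 rig now [ 0.1468 -0.0004  0.0712] turn [ 0.001  -0.0005 -0.0002] shift [ 0.0004 -0.0018  0.0002] F rig [4.24, -0.75, 0.93] w 0.013
q [-0.33  0.53  0.6   1.62 -0.33  1.09 -0.88]
yellow (95, [292.0, 197.6], [292.9, 197.8], [9.4, 14.3], 63) [ 0.0033 -0.0013  0.1224]
red (14, [309.9, 211.2], [309.5, 211.0], [4.0, 3.0], 90) [0.0516 0.0073 0.115 ]
green (60, [284.2, 210.2], [284.3, 209.8], [8.5, 7.8], 45) [ 0.011  -0.0288  0.108 ]
green (16, [289.4, 221.4], [289.2, 221.8], [4.2, 3.5], 45) [ 0.0422 -0.0403  0.108 ]
```

At rest against its stop, tab edge within the green. I release and lift straight up.

Request:
play_rows --increments "0 0 0 0 0 0 0.2;0 0 0 0 0 0 0.35;0 0 0 0 0 0 0.55;0 0 0 0 0 0 0.55;0 0 0 0 0 0 0.55;0 0 0 0 0 0 0.55;0 0 0 0 0 0 0.55;0 0 0 0 0 -0.005 0.55"

```text
time: 14.7
ee_pos: [0.6236, -0.1213, 0.0756]
eef_rot: [0.986, 0.166, -0.001, -0.0]
ft_force: [-0.5, 0.8, 0.4]
width: 0.0475
grip_force: 0.0
```

Request:
play_rows --increments "0 0 0 0 0 -0.02 0.55;0 0 0 0 0 -0.045 0.55;0 0 0 0 0 -0.075 0.55;0 0 0 0 0 -0.105 0.55;0 0 0 0 0 -0.13 0.55;0 0 0 0 0 -0.145 0.55;0 0 0 0 0 -0.145 0.55;0 0 0 0 0 -0.145 0.55"

```text
time: 15.5
ee_pos: [0.6238, -0.1213, 0.2201]
eef_rot: [0.986, 0.166, -0.0, -0.0]
ft_force: [-0.5, -0.1, -1.0]
width: 0.0478
grip_force: 0.0
```

```bash
python3 go.py 0.145 0 0.2;python3 - <<'E'
from go import *
c=camera("side")
for k,z in(("yellow",.1224),("red",.115),("green",.108)):
    for b in blobs("side",c,k,8): print(k,b,rig(plane(c,*b[1],z)).round(4))
a=c["color"];cv2.imwrite("pics/a7.png",cv2.resize(a[130:310,190:420,::-1],(766,600),interpolation=cv2.INTER_CUBIC))
E
```

```text
t 15.5 rig now [ 0.1457 -0.0007  0.2201] turn [-0.0006  0.0008  0.0005] shift [ 0.0007 -0.0006  0.0201] F rig [-0.11, -0.54, -0.97] w 0.0478
q [-0.37  0.4   0.66  1.46 -0.25  1.36 -0.94]
yellow (109, [292.5, 197.8], [292.7, 197.9], [9.4, 14.8], 63) [ 0.0044 -0.0009  0.1224]
red (34, [308.9, 213.9], [308.5, 213.5], [7.0, 5.0], 90) [0.0561 0.0006 0.115 ]
green (52, [304.4, 197.8], [304.6, 197.7], [5.9, 8.7], 51) [0.0099 0.0286 0.108 ]
green (59, [284.2, 210.0], [284.0, 209.5], [7.8, 7.8], 45) [ 0.0106 -0.0284  0.108 ]
green (12, [289.9, 221.3], [289.5, 221.5], [4.2, 2.8], 45) [ 0.0426 -0.0393  0.108 ]
```

View pics/a7.png

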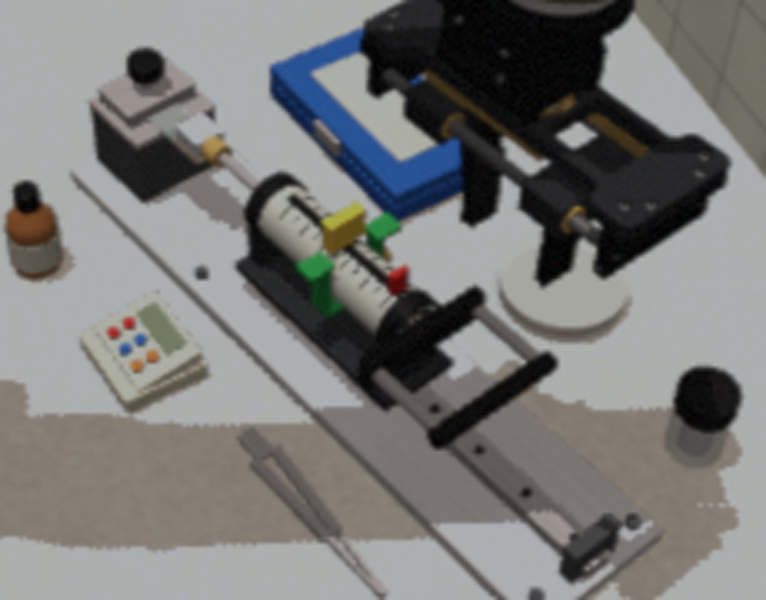

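The gauge is at rest and the tab (345,228) stands at the green ears (315,270)/(383,228). The bystanders look undisturbed and the gripper is clear above the rig. I hand it in.

```bash
python3 -c "
from bench import *
print(close_job())"
```

```text
the job is handed in; nothing more can be done
None
```

The proof-pull is done and handed in; no verdict came back. The tab was reset against the pointer, the gauge was drawn to about 46 mm (mid-green) and held over 2 s, then eased back to rest with the tab left in the green and nothing else visibly disturbed.

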